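Roll a sample canister up into a bench reader and start it

ROBOT

A 6-joint arm with a two-finger parallel gripper is mounted at the origin on a cart in front of the work surface, level with it; the furniture and walls round the work are solid. World frame = base frame: x ahead of the robot, y to its left, z up, the work surface at z = 0. Lengths are in m, angles in rad, forces in N, time in s.
With the tool pointing down it reaches from about 0.425 to 0.95 m from the base axis. Payload 3.5 kg.
Tool frame: the origin (TCP) lies on the mounting face of the last link; the fingertips stand 173 mm ahead of it and the grasp point (between the pads) lies 155 mm ahead of it; z points along the fingers, x is the direction in which the jaws open and shut, and the axes are right-handed (so a half turn about z gives the same grasp; the last joint's range is limited). The gripper opens to 85 mm and grips with 20 to 120 N. Pads are 22 mm wide; open, the fingers measure 114 mm over their backs; the gripper's body (76 mm by 85 mm) begins 54 mm behind the grasp point. The pads swing forward as they close: fully open they stand 13 mm farther back than shut.
Start: joints at [-1.398, 0.286, 1.577, -0, 1.279, -0.15], TCP at [0.214, -0.64, 0.405] pointing down, gripper open.
Joint ranges: [-2.77, 2.77], [-0.9, 2.22], [0.21, 2.48], [-1.53, 4.67], [0.24, 2.81], [-2.84, 2.84]. Speed limits (rad/s): [2.79, 2.79, 3.14, 3.14, 3.14, 3.14].

INTERFACE

Orientations are given as a unit quaternion [x, y, z, w].
In Python, from plant import get_state, read_camera, sign_off gives the robot as it stands.
- The arm moves only by the shell command python3 -m jog 'ROWS' [FORCE]. ROWS is JSON, a list of rows, each an object of numbers: "grip": the closure, from 0 (fully open) to 1 (shut); "x", "y", "z": the shift along the tool's x, y, z in mm; "rx", "ry", "rz": the turn, a rotation vector about the tool's x, y, z in degrees. A call has 1 to 8 rows; each row shifts and turns the commanded pose from where the row before left it, along the tool's axes as they then stand; what a row does not reach is not made up. A row lasts 1/12 s, in which the tool goes at most 41.7 mm and 7.16 degrees, less where a joint would pass 70% of its speed; a pose out of reach is approached as far as the arm can. A call with a gripper value outside its range is refused whole. The fingers move at their own pace and stop on an object; FORCE is the grip in N (left out, the last holds). Time passes only in rows, so rows that do not move let the fingers close. It gives the time, the measured TCP pose, the force and the opening at its end, in the units of the state.
- get_state(): the state, without advancing time (a new reading comes with each control period).
- read_camera(name): name is "scene" or "top"; returns a dict with "frame" (480x640x3 uint8, red, green, blue), "intrinsics" (3x3 intrinsics, pixels), "R" (3x3) and "t" (3): a world point X has camera coordinates R X + t. Camera axes: x right, y down, z forward; pixel columns grow to the right and rows downward; lengths in m; the calibration is good to about 2 mm. A picture is of the moment at which its call begins. There is no depth.
- sign_off(): hands the job in, once; it reports no verdict.
The state is a dict: "time": time; "qpos": joint angles; "dq": joint speeds; "joint_efforts": joint torques, N m; "eef_pos": TCP position; "tcp_rot": TCP orientation; "contact_force": force on the tool from outside, world axes, zero at the start; "wrist_torque": the same for the moment, N m; "opening": opening from 0.0 (shut) to 1.0 (fully open).
Only numpy, scipy, OpenCV 4.12 (cv2) and the standard library are available. Lean on these libraries where they do the work, as an engineer would, in place of code of your own. Each camera call takes 0.05 s, during which the arm holds its last target.

TASK

Without gripping or lifting it, push the sample canister with the fingertips from behind so that it rolls up the reader's short ramp, slowly and under control (never flicked, never let run back down), until it drops over the top edge into the cradle against the padded stop. Then press the green button beside the ramp all the way down and let go, leaving the canister in its cradle and the things standing around undisturbed.

Things in the scene. Friction and masses are not known exactly. Their poses are not given: they have to be found in the camera images.
- reader: bench reader, fixed: grey base plate 276 x 112 mm with aluminium ramp and white reader head. Origin: centre of the plate's underside, on the bench; x axis level, pointing uphill; y left when looking uphill; z up. White rails each side of the ramp, inner faces at y +-39 mm, about 9 mm above the ramp surface (42 mm high at the cradle); the head at the uphill end is 65 mm high
- ramp_foot (a point): middle of the line where the level deck (10 mm high) meets the 10 degree ramp, x -80 mm on the reader. The deck runs 52 mm downhill from here to a low lip, 14 mm high, whose outer face is the end of the reader, x -138 mm
- ramp_top (a point): middle of the ramp's top edge, 31 mm high, x +40 mm on the reader; just past it a 5 mm step goes down to the floor of the cradle, 26 mm high
- cradle (a point): where the canister's centre is when it lies in the cradle: x +55 to +57 mm on the reader, 51 mm above the bench; it then touches the ramp's top edge, the cradle floor and nearly or just the black rubber stop, an upright face at x +81.5 mm, 62 mm high
- canister: sealed sample canister, a cylinder of smooth polished aluminium (friction about 0.35) with blue end rings, diameter 50 mm, length 70 mm, about 0.2 to 0.4 kg, loose, lying on the level deck at the foot of the ramp and free to roll. Origin at its centre (25 mm above what it lies on); y axis along the cylinder, about parallel to the reader's y; x and z turn with it as it rolls
- start_button_top (a point): centre of the top face of the round green push button (diameter 28 mm), pressed straight down against a spring; it sits on a white console, 64 x 66 mm and 22 mm high, right of the ramp
- start_button (a joint): travel of the green button in m: 0 = released, 0.006 = fully down, which takes about 5 N; it springs back
- vial_1: white capped vial 25 mm in diameter, 56 mm high, standing left of the ramp, loose, not part of the job; origin at the centre of its foot
- vial_2: white capped vial like the other, standing right of the reader head, loose, not part of the job; origin at the centre of its foot
- bench_timer: pale digital timer 72 x 66 x 21 mm lying further right, loose, not part of the job; origin at the centre of its underside
- tape_roll: roll of beige tape lying flat at the right, 104 mm across, 25 mm high, loose, not part of the job; origin at the centre of its underside
Mind the look-alikes: they are no part of the job. What is meant by the canister is not brown or turquoise, and is the larger of those in its own colour.

How it is judged:
On the way, in this order (a step that is already met when the one before it is completed fails the run):
1. the canister lies at rest in the cradle against the stop (x of canister in the frame of reader between 0.051 and 0.061 m and z of canister in the frame of reader below 0.054 m and linear speed of canister below 0.02 m/s), for 0.2 s.
2. the green button is pressed down (value of joint start_button above 0.0045 m), for 0.05 s.
At the end, for the whole second after the job is handed in: The canister lies at rest in the cradle against the stop (centre 51 to 61 mm uphill of the reader's origin, below 54 mm height, along the cradle within 0.1 rad) and the green button, pressed at least 4.5 mm after that, is released again (all of step 1 and angle between the y axis of canister and the y axis of reader, either way round below 0.1 rad and value of joint start_button below 0.0015 m); the robot touches nothing.
It fails at once if the canister was flicked or ran back: it moved faster than 0.25 m/s on the ramp (linear speed of canister above 0.25 m/s and x of canister in the frame of reader below 0.038 m).
It fails at once if the canister was lifted off the deck or the ramp by more than about 12 mm, or fell off the reader (z of canister in the frame of reader above 0.07 m or (z of canister in the frame of reader above 0.06 m and x of canister in the frame of reader below -0.01 m) or (z of canister in the frame of reader above 0.05 m and x of canister in the frame of reader below -0.065 m) or z of canister in the frame of reader below 0.03 m).
It fails at once if the canister was taken between the fingers (distance between the grasp point and canister below 0.027 m).
It fails at once if the button was pressed before the canister was in the cradle (value of joint start_button above 0.003 m and x of canister in the frame of reader below 0.051 m).
It fails at once if a bystander was moved by more than 15 mm (distance of any of vial_1, vial_2, bench_timer, tape_roll from where it was at the start of the episode above 0.015 m).
It also fails if it takes over 48 s, if anything falls off the work surface, if the arm or the gripper's body presses on something with over 40 N, if the wrist force passes 120 N, or if a joint passes its speed limit or range.

## Working session

There is one attempt and no reset: what is moved stays moved. The work goes in short steps, Python scripts to look and compute and a shell command to move; the robot and the scene stay as the last step left them, time stands still between calls to the robot, and variables do not carry over. Pictures are saved under pics/ and viewed, and the job is handed in when it is done.

```bash
mkdir -p pics; ls; python3 - <<'E'
from plant import get_state, read_camera
import cv2,numpy as np
print(get_state())
for n in ("scene","top"):
    c=read_camera(n); cv2.imwrite(f"pics/{n}0.png",c["frame"][:,:,::-1]); print(n,c["intrinsics"],c["R"],c["t"])
E
```

```text
pics
{'time': 0.0, 'qpos': array([-1.39802803e+00,  2.87191588e-01,  1.57819661e+00,  4.38243564e-06,
        1.27855776e+00, -1.49992903e-01]), 'dq': array([8.58202453e-04, 7.69814060e-04, 7.43245089e-04, 4.28235425e-04,
       7.50897959e-05, 2.36550465e-04]), 'joint_efforts': array([-1.56739516e-04, -4.05975902e+01, -2.92627627e+01, -1.37523662e-04,
        5.85548580e-03,  9.24501734e-06]), 'eef_pos': array([ 0.21408997, -0.63988341,  0.40331878]), 'tcp_rot': array([ 0.81153662, -0.58430038, -0.00083997, -0.00082399]), 'contact_force': array([-0.78616175, -0.74808629, -0.22972151]), 'wrist_torque': array([ 0.03502955,  0.02414273, -0.00548482]), 'opening': 0.9994262878807108}
scene [[544.03205184   0.         328.33079838]
 [  0.         544.03205184 248.12618748]
 [  0.           0.           1.        ]] [[-0.58013665 -0.81448774  0.00715475]
 [-0.32916482  0.22640195 -0.91672934]
 [ 0.74504496 -0.53418338 -0.39944478]] [0.17509974 0.29572649 0.71431779]
top [[582.95710049   0.         325.69941774]
 [  0.         582.95710049 233.49581901]
 [  0.           0.           1.        ]] [[ 0.00487989 -0.9999604  -0.0074423 ]
 [-0.9938247  -0.00402465 -0.11088857]
 [ 0.11085423  0.00793747 -0.99380498]] [-0.16263521  0.57937864  1.20630101]
```

View pics/scene0.png

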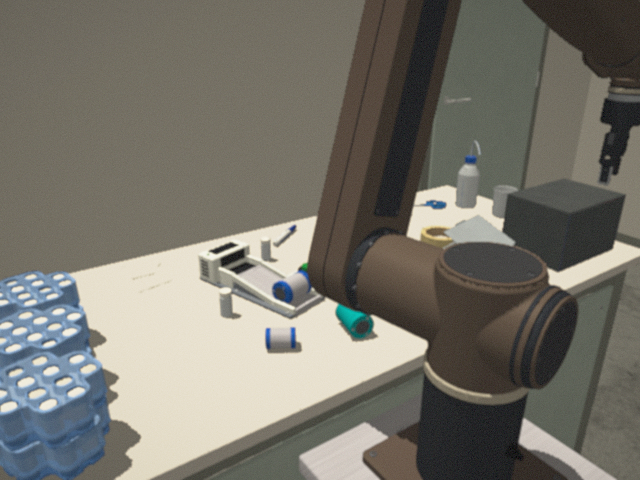

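View pics/top0.png

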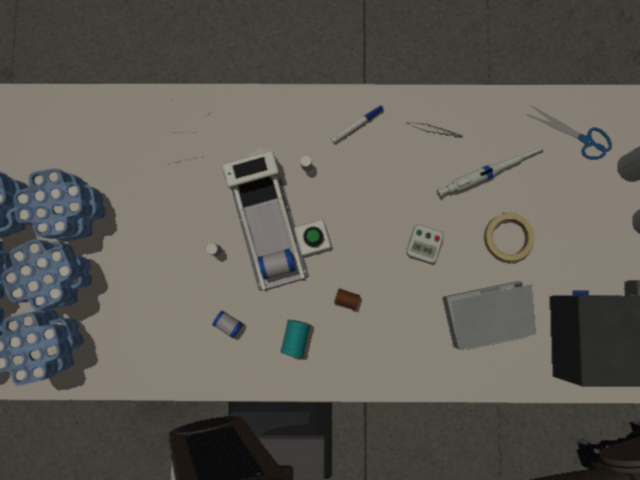

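The top view shows the reader running from its low lip near (283,285) up to its head at (250,168). The canister lies at (277,264), the green button is at (313,237), and the vials are at (212,250) and (306,162). I'll zoom in to measure.

```bash
cat > h.py <<'E'
import numpy as np,cv2
from plant import get_state, read_camera
def ray(c,u,v,z):
    K,R,t=c["intrinsics"],np.array(c["R"]),np.array(c["t"])
    d=R.T@np.linalg.solve(K,[u,v,1]); o=-R.T@t
    return o+d*(z-o[2])/d[2]
def proj(c,X):
    p=c["R"]@np.array(X)+c["t"]; p=c["intrinsics"]@p; return p[:2]/p[2]
def crop(c,x0,y0,w,h,s,name):
    f=c["frame"][y0:y0+h,x0:x0+w,::-1]; cv2.imwrite(name,cv2.resize(f,None,fx=s,fy=s,interpolation=cv2.INTER_CUBIC))
E
python3 - <<'E'
from h import *
c=read_camera("top"); crop(c,190,140,160,160,3.75,"pics/topz.png")
c=read_camera("scene"); crop(c,180,220,200,150,4,"pics/scz.png")
E
```

```text
(no output)
```

View pics/topz.png

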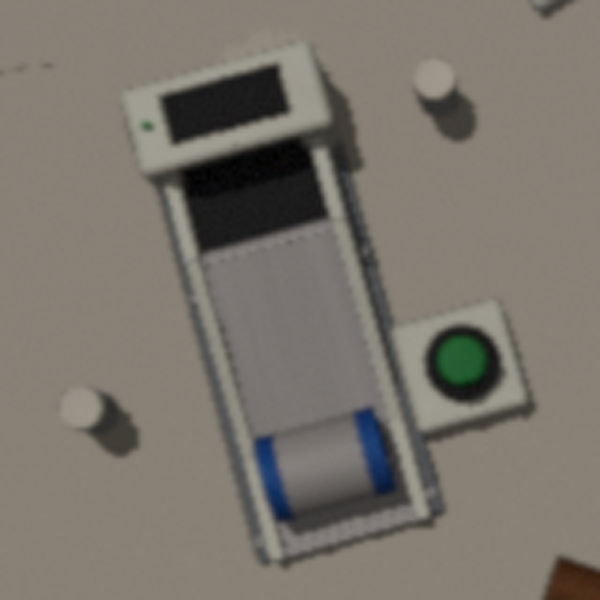

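View pics/scz.png

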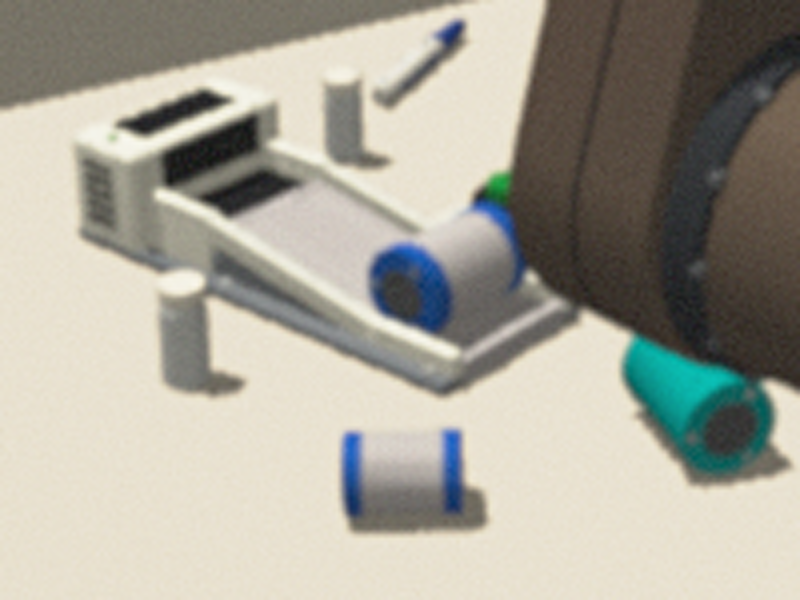

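```bash
python3 - <<'E'
from h import *
c=read_camera("top")
def P(u,v,z): return ray(c,(u+.5)/3.75-.5+190,(v+.5)/3.75-.5+140,z)
pts=dict(lipL=(265,562,.014),lipR=(438,519,.014),topL=(203,253,.031),topR=(331,220,.031),h1=(125,95,.065),h2=(305,42,.065),h3=(332,125,.065),h4=(148,177,.065),btn=(461,360,.03),can=(325,463,.04),con1=(392,327,.022),con2=(497,300,.022),con3=(530,405,.022),con4=(425,432,.022),v1=(82,408,.056),v2=(437,82,.056))
W={k:P(*v) for k,v in pts.items()}
for k in W: print(k,W[k].round(4))
n=lambda a,b:np.linalg.norm(W[a]-W[b])
print('lip w',n('lipL','lipR'),'top w',n('topL','topR'),'head',n('h1','h2'),n('h2','h3'))
for a,b in (('lipL','lipR'),('topL','topR'),('h1','h2'),('h4','h3'),('con1','con2'),('con4','con3')):
    d=W[a]-W[b]; print(a,b,'y-axis yaw deg',np.degrees(np.arctan2(-d[0],d[1])))
lm=(W['lipL']+W['lipR'])/2; tm=(W['topL']+W['topR'])/2
d=tm-lm; print('x-axis yaw',np.degrees(np.arctan2(d[1],d[0])),'len(178)',np.hypot(d[0],d[1]))
# colour checks
f=cv2.cvtColor(c["frame"],cv2.COLOR_RGB2HSV)
g=cv2.inRange(f,(50,100,40),(80,255,255)); b=cv2.inRange(f,(105,130,60),(125,255,255))
for nme,m in(('green',g),('blue',b)):
    k,l,s,ce=cv2.connectedComponentsWithStats(m)
    for i in range(1,k):
        if s[i,4]>15 and 190<ce[i][0]<350: print(nme,ce[i],s[i], ray(c,*ce[i],.04 if nme=='blue' else .033).round(4))
E
```

```text
lipL [ 0.4613 -0.021   0.014 ]
lipR [ 0.4862 -0.1192  0.014 ]
topL [0.6362 0.0154 0.031 ]
topR [ 0.6556 -0.0574  0.031 ]
h1 [0.72   0.0557 0.065 ]
h2 [ 0.7506 -0.0445  0.065 ]
h3 [ 0.7033 -0.0603  0.065 ]
h4 [0.6736 0.0418 0.065 ]
btn [ 0.5756 -0.1321  0.03  ]
can [ 0.5162 -0.0568  0.04  ]
con1 [ 0.5953 -0.0923  0.022 ]
con2 [ 0.6111 -0.1522  0.022 ]
con3 [ 0.5509 -0.1714  0.022 ]
con4 [ 0.5352 -0.1117  0.022 ]
v1 [0.5452 0.077  0.056 ]
v2 [ 0.7301 -0.1183  0.056 ]
lip w 0.10130886307852041 top w 0.07526590548003521 head 0.10478931035837867 0.049846991954566884
lipL lipR y-axis yaw deg 14.201557242718195
topL topR y-axis yaw deg 14.871853771543583
h1 h2 y-axis yaw deg 16.970490168202076
h4 h3 y-axis yaw deg 16.27390978744058
con1 con2 y-axis yaw deg 14.77023755251932
con4 con3 y-axis yaw deg 14.710746271409977
x-axis yaw 15.923999343999832 len(178) 0.17902278750072687
green [312.58552632 235.41447368] [306 229  14  14 152] [ 0.5757 -0.1323  0.033 ]
blue [289.31958763 259.19587629] [285 250   9  20  97] [ 0.5246 -0.084   0.04  ]
blue [261.91891892 266.64864865] [259 257   8  20  74] [ 0.5087 -0.0267  0.04  ]
blue [217.35135135 318.02702703] [213 312  10  13  37] [0.4015 0.0642 0.04  ]
blue [235.63793103 329.25862069] [231 322  10  15  58] [0.3786 0.0257 0.04  ]
```

```bash
python3 - <<'E'
from h import *
c=read_camera("scene"); crop(c,420,130,220,165,3.6,"pics/scbox.png")
c=read_camera("top"); crop(c,430,260,210,160,3.8,"pics/topbox.png")
E
```

```text
(no output)
```

View pics/scbox.png

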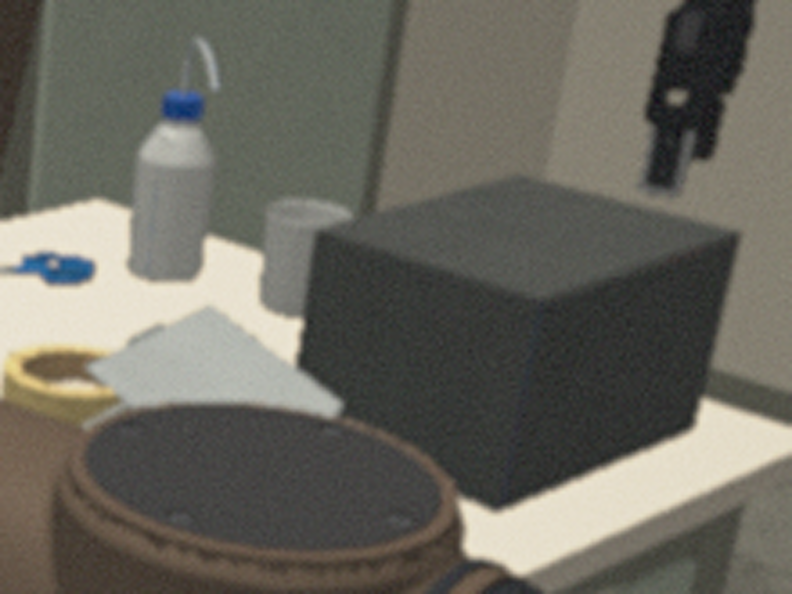

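View pics/topbox.png

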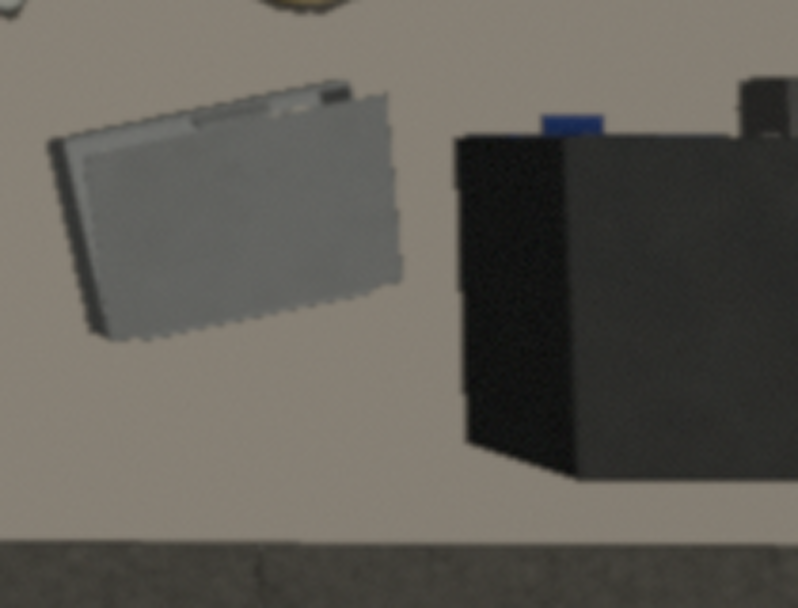

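The black box's near-left edge runs from bottom (467,442) to top (577,478) in the top crop, and from (497,505) to (540,298) in the scene crop. I'll use both to get its height.

```bash
python3 - <<'E'
from h import *
c=read_camera("top"); s=read_camera("scene")
b=ray(c,467/3.8+430,442/3.8+260,0); print('bot top-view',b, 'scene', ray(s,497/3.6+420,505/3.6+130,0))
for z in(.1,.15,.18,.2,.22,.25): print(z,ray(c,577/3.8+430,478/3.8+260,z).round(3),ray(s,540/3.6+420,298/3.6+130,z).round(3), 'TL',ray(c,565/3.8+430,137/3.8+260,z).round(3))
E
```

```text
bot top-view [ 0.2817619  -0.64160442  0.        ] scene [ 0.2896412  -0.65489946  0.        ]
0.1 [ 0.277 -0.66   0.1  ] [ 0.354 -0.774  0.1  ] TL [ 0.45  -0.661  0.1  ]
0.15 [ 0.284 -0.639  0.15 ] [ 0.279 -0.639  0.15 ] TL [ 0.45 -0.64  0.15]
0.18 [ 0.288 -0.626  0.18 ] [ 0.234 -0.558  0.18 ] TL [ 0.45  -0.627  0.18 ]
0.2 [ 0.291 -0.617  0.2  ] [ 0.203 -0.503  0.2  ] TL [ 0.45  -0.619  0.2  ]
0.22 [ 0.294 -0.609  0.22 ] [ 0.173 -0.449  0.22 ] TL [ 0.449 -0.61   0.22 ]
0.25 [ 0.298 -0.596  0.25 ] [ 0.128 -0.368  0.25 ] TL [ 0.449 -0.598  0.25 ]
```

The box is 0.15 m high and behind the start pose, so the way is clear. The reader's origin is about (0.607, -0.0325) with a yaw of about 15.3°. The canister is centred at reader x ≈ -94 mm. I'll stage behind it with the jaws half shut and square to the ramp.

```bash
python3 -m jog '[{"grip":0.62,"rz":3.2},{"grip":0.62,"x":-26,"y":-21},{"grip":0.62,"x":-26,"y":-21},{"grip":0.62,"x":-26,"y":-21},{"grip":0.62,"x":-26,"y":-21},{"grip":0.62,"x":-26,"y":-21},{"grip":0.62,"x":-26,"y":-21},{"grip":0.62,"x":-26,"y":-21}]' 20
```

```text
$[0]: bad value
```

```bash
python3 -m jog '[{"grip":0.62,"x":-26,"y":-21},{"grip":0.62,"x":-26,"y":-21},{"grip":0.62,"x":-26,"y":-21},{"grip":0.62,"x":-26,"y":-21},{"grip":0.62,"x":-26,"y":-21},{"grip":0.62,"x":-26,"y":-21},{"grip":0.62},{"grip":0.62}]'; cat >> h.py <<'E'
from scipy.spatial.transform import Rotation as Ro
O=np.array([.607,-.0325]); A=np.radians(15.3); XR=np.array([np.cos(A),np.sin(A)]); YR=np.array([-XR[1],XR[0]])
def where():
    s=get_state(); R=Ro.from_quat(s["tcp_rot"]).as_matrix(); p=s["eef_pos"]
    tip=p+R[:,2]*.173; d=tip[:2]-O
    print('t',s["time"],'tip reader x,y,z mm',(1000*np.array([d@XR,d@YR,tip[2]])).round(1),'tool x yaw',np.degrees(np.arctan2(R[1,0],R[0,0])).round(2),'want',np.degrees(A)-90,'z',R[:,2].round(3),'open',s["opening"],'F',s["contact_force"].round(2), 'q',s["qpos"].round(2))
E
python3 -c "from h import *; where()"
```

```text
t 0.45 tip reader x,y,z mm [-539.3 -482.4  231.6] tool x yaw -71.51 want -74.7 z [-0.  0. -1.] open 0.9994255948084998 F [ 0.3  -0.65 -0.41] q [-1.4   0.29  1.58  0.    1.28 -0.15]$[0]: bad value
```

```bash
python3 -m jog '[{"grip":0.62,"x":0,"y":0,"z":0,"rx":0,"ry":0,"rz":3.2}]' 20; python3 -c "from h import *; where()"
```

```text
time: 0.53
eef_pos: [0.2141, -0.6401, 0.4047]
tcp_rot: [0.795, -0.607, -0.0, -0.0]
contact_force: [-0.3, 0.1, 0.1]
opening: 0.882
t 0.5333 tip reader x,y,z mm [-539.3 -482.4  231.7] tool x yaw -74.75 want -74.7 z [-0.  0. -1.] open 0.8815230601655965 F [-0.26  0.11  0.11] q [-1.4   0.29  1.58  0.    1.28 -0.09]
```

All seven keys are needed in every row.

```bash
python3 -m jog '[{"grip":0.62,"x":-26,"y":-21,"z":0,"rx":0,"ry":0,"rz":0},{"grip":0.62,"x":-26,"y":-21,"z":0,"rx":0,"ry":0,"rz":0},{"grip":0.62,"x":-26,"y":-21,"z":0,"rx":0,"ry":0,"rz":0},{"grip":0.62,"x":-26,"y":-21,"z":0,"rx":0,"ry":0,"rz":0},{"grip":0.62,"x":-26,"y":-21,"z":0,"rx":0,"ry":0,"rz":0},{"grip":0.62,"x":-26,"y":-21,"z":0,"rx":0,"ry":0,"rz":0},{"grip":0.62,"x":-26,"y":-21,"z":0,"rx":0,"ry":0,"rz":0},{"grip":0.62,"x":-26,"y":-21,"z":0,"rx":0,"ry":0,"rz":0}]'; python3 -c "from h import *; where()"
```

```text
time: 1.2
eef_pos: [0.3217, -0.3936, 0.4049]
tcp_rot: [0.795, -0.607, 0.0, 0.0]
contact_force: [0.3, -0.0, 0.9]
opening: 0.38
t 1.2 tip reader x,y,z mm [-370.5 -273.1  231.9] tool x yaw -74.73 want -74.7 z [ 0.    -0.001 -1.   ] open 0.379541701999649 F [ 0.3  -0.05  0.94] q [-1.09 -0.09  1.98  0.    1.25  0.22]
```

```bash
python3 -m jog '[{"grip":0.62,"x":-26,"y":-21,"z":0,"rx":0,"ry":0,"rz":0},{"grip":0.62,"x":-26,"y":-21,"z":0,"rx":0,"ry":0,"rz":0},{"grip":0.62,"x":-26,"y":-21,"z":0,"rx":0,"ry":0,"rz":0},{"grip":0.62,"x":-26,"y":-21,"z":0,"rx":0,"ry":0,"rz":0},{"grip":0.62,"x":-26,"y":-21,"z":0,"rx":0,"ry":0,"rz":0},{"grip":0.62,"x":-26,"y":-21,"z":0,"rx":0,"ry":0,"rz":0},{"grip":0.62,"x":-26,"y":-21,"z":0,"rx":0,"ry":0,"rz":0},{"grip":0.62,"x":0,"y":0,"z":0,"rx":0,"ry":0,"rz":0}]'; python3 -c "from h import *; where()"
```

```text
time: 1.87
eef_pos: [0.4162, -0.1768, 0.405]
tcp_rot: [0.797, -0.605, 0.0, -0.001]
contact_force: [-0.9, -0.3, -0.4]
opening: 0.383
t 1.8667 tip reader x,y,z mm [-221.8  -88.6  232. ] tool x yaw -74.39 want -74.7 z [ 0.001  0.002 -1.   ] open 0.38259378074327266 F [-0.94 -0.26 -0.4 ] q [-0.63 -0.23  2.1   0.    1.27  0.67]
```

```bash
python3 -m jog '[{"grip":0.62,"x":-22,"y":-17,"z":0,"rx":0,"ry":0,"rz":0},{"grip":0.62,"x":-22,"y":-17,"z":0,"rx":0,"ry":0,"rz":0},{"grip":0.62,"x":-22,"y":-17,"z":0,"rx":0,"ry":0,"rz":0},{"grip":0.62,"x":-22,"y":-16,"z":0,"rx":0,"ry":0,"rz":0.3},{"grip":0.62,"x":0,"y":0,"z":35,"rx":0,"ry":0,"rz":0},{"grip":0.62,"x":0,"y":0,"z":35,"rx":0,"ry":0,"rz":0},{"grip":0.62,"x":0,"y":0,"z":35,"rx":0,"ry":0,"rz":0},{"grip":0.62,"x":0,"y":0,"z":25,"rx":0,"ry":0,"rz":0}]'; python3 -m jog '[{"grip":0.62,"x":0,"y":0,"z":0,"rx":0,"ry":0,"rz":0}]';python3 - <<'E'
from h import *
where()
c=read_camera("top"); crop(c,190,140,160,160,3.75,"pics/topz1.png")
c=read_camera("scene"); crop(c,180,170,200,150,4,"pics/scz1.png")
E
```

```text
time: 2.53
eef_pos: [0.4556, -0.078, 0.2721]
tcp_rot: [0.794, -0.609, -0.001, 0.0]
contact_force: [-0.5, 0.4, -0.3]
opening: 0.381
time: 2.62
eef_pos: [0.4541, -0.0777, 0.2691]
tcp_rot: [0.793, -0.609, -0.006, 0.002]
contact_force: [-0.9, 0.6, 0.1]
opening: 0.379
t 2.6167 tip reader x,y,z mm [-161.    -2.    96.1] tool x yaw -75.01 want -74.7 z [-0.011  0.004 -1.   ] open 0.37945413046257015 F [-0.9   0.58  0.05] q [-0.39 -0.03  2.19 -0.    0.99  0.92]
```

View pics/topz1.png

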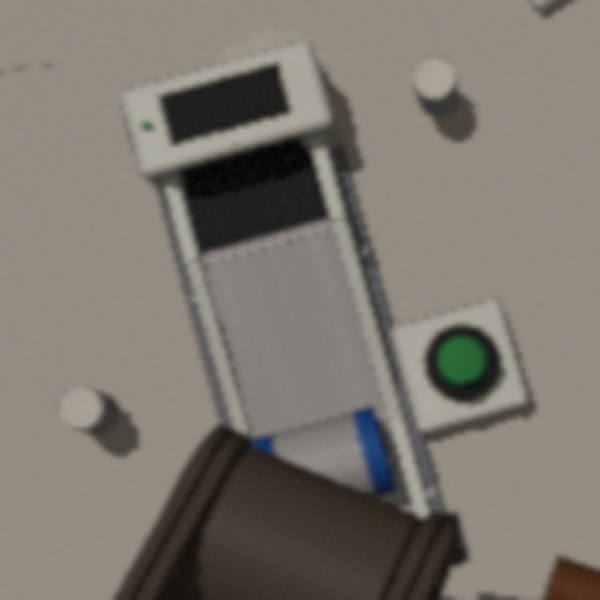

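View pics/scz1.png

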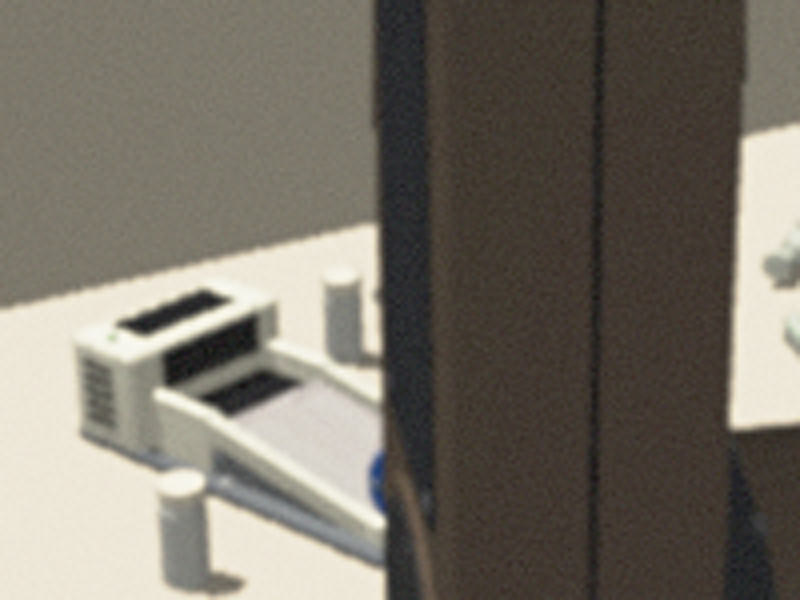

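```bash
python3 - <<'E'
from h import *
where()
c=read_camera("scene")
def rw(x,y,z): p=O+XR*x/1000+YR*y/1000; return [p[0],p[1],z/1000]
im=cv2.imread("pics/scene0.png")[220:370,180:380]; im=cv2.resize(im,None,fx=4,fy=4,interpolation=cv2.INTER_CUBIC)
for q in [(-138,56,0),(138,56,0),(40,39,31),(40,-39,31),(-138,39,14),(81.5,39,62),(81.5,-39,62)]:
    u,v=proj(c,rw(*q)); cv2.circle(im,(int((u-180)*4+2),int((v-220)*4+2)),5,(0,0,255),1); print(q,(u-180)*4,(v-220)*4)
cv2.imwrite("pics/chk.png",im)
E
```

```text
t 2.7167 tip reader x,y,z mm [-157.6   -4.6  101.6] tool x yaw -75.02 want -74.7 z [-0.001  0.    -1.   ] open 0.3784542970816059 F [ 0.19  0.73 -0.37] q [-0.39 -0.03  2.19 -0.    0.99  0.92]
(-138, 56, 0) 431.5679935428618 401.25947291459715
(138, 56, 0) 72.5312851446954 237.13578017321925
(40, 39, 31) 209.15365324106074 227.64530118023322
(40, -39, 31) 314.43471918764817 180.03178320080133
(-138, 39, 14) 454.6068534801784 362.8782719036981
(81.5, 39, 62) 153.99023936246374 154.28351486162774
(81.5, -39, 62) 260.7644885063495 110.41816840149147
```

View pics/chk.png

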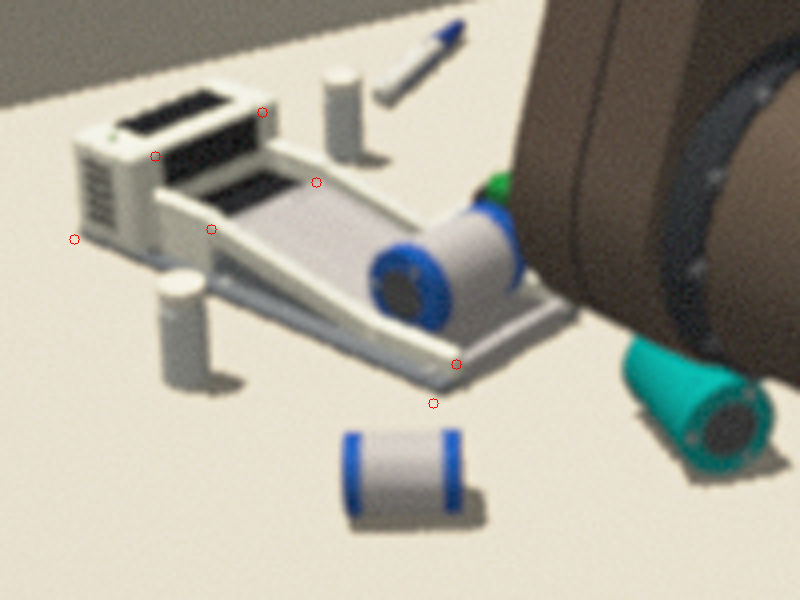

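The reader pose agrees between the two views to within about 4 mm. Next I'll correct the lateral offset and descend behind the canister.

```bash
python3 -m jog '[{"grip":0.62,"x":-2,"y":0,"z":20,"rx":0,"ry":0,"rz":0},{"grip":0.62,"x":-2,"y":0,"z":20,"rx":0,"ry":0,"rz":0},{"grip":0.62,"x":0,"y":0,"z":20,"rx":0,"ry":0,"rz":0},{"grip":0.62,"x":0,"y":0,"z":10,"rx":0,"ry":0,"rz":-0.3},{"grip":0.62,"x":0,"y":0,"z":8,"rx":0,"ry":0,"rz":0},{"grip":0.62,"x":0,"y":0,"z":0,"rx":0,"ry":0,"rz":0},{"grip":0.62,"x":0,"y":0,"z":0,"rx":0,"ry":0,"rz":0}]'; python3 - <<'E'
from h import *
where()
c=read_camera("top"); crop(c,190,140,160,160,3.75,"pics/topz2.png"); where()
E
```

```text
time: 3.35
eef_pos: [0.4562, -0.0748, 0.1979]
tcp_rot: [0.795, -0.607, 0.001, -0.0]
contact_force: [0.7, -0.3, -0.3]
opening: 0.38
t 3.35 tip reader x,y,z mm [-156.3   -1.2   24.9] tool x yaw -74.71 want -74.7 z [ 0.002 -0.001 -1.   ] open 0.3795915369821427 F [ 0.71 -0.34 -0.26] q [-0.38  0.11  2.22 -0.    0.81  0.92]
t 3.4 tip reader x,y,z mm [-156.2   -1.3   25.1] tool x yaw -74.71 want -74.7 z [ 0.002 -0.001 -1.   ] open 0.3792077492815191 F [ 0.11 -0.37  0.86] q [-0.38  0.11  2.22 -0.    0.81  0.92]
```

View pics/topz2.png

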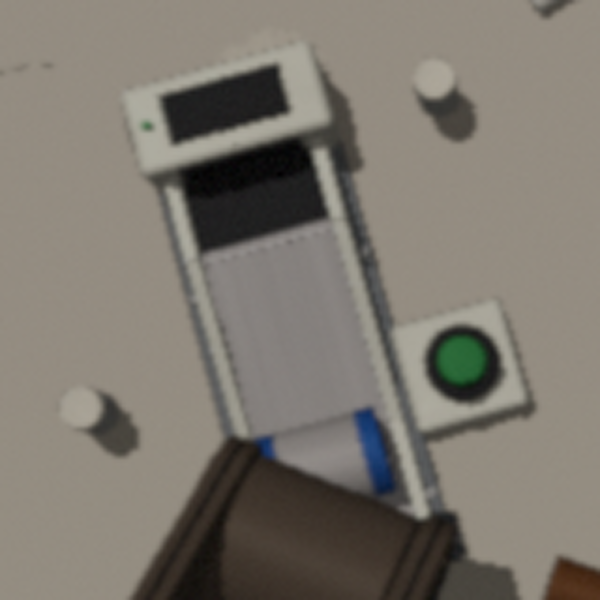

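```bash
python3 -m jog '[{"grip":0.62,"x":-1,"y":-5,"z":3,"rx":0,"ry":0,"rz":0},{"grip":0.62,"x":0,"y":-5,"z":0,"rx":0,"ry":0,"rz":0},{"grip":0.62,"x":0,"y":-4,"z":0,"rx":0,"ry":0,"rz":0},{"grip":0.62,"x":0,"y":-3,"z":0,"rx":0,"ry":0,"rz":0},{"grip":0.62,"x":0,"y":-2,"z":0,"rx":0,"ry":0,"rz":0},{"grip":0.62,"x":0,"y":-2,"z":0,"rx":0,"ry":0,"rz":0},{"grip":0.62,"x":0,"y":-2,"z":0,"rx":0,"ry":0,"rz":0},{"grip":0.62,"x":0,"y":-2,"z":0,"rx":0,"ry":0,"rz":0}]'; python3 - <<'E'
from h import *
where()
E
```

```text
time: 4.07
eef_pos: [0.4794, -0.0668, 0.1936]
tcp_rot: [0.795, -0.607, -0.0, 0.0]
contact_force: [-0.1, 0.5, -0.1]
opening: 0.38
t 4.0667 tip reader x,y,z mm [-132.2    0.7   20.6] tool x yaw -74.7 want -74.7 z [-0.  0. -1.] open 0.38019021497320715 F [-0.15  0.49 -0.07] q [-0.35  0.16  2.17 -0.    0.81  0.96]
```

```bash
python3 -m jog '[{"grip":0.62,"x":0,"y":-2,"z":0,"rx":0,"ry":0,"rz":0},{"grip":0.62,"x":0,"y":-2,"z":0,"rx":0,"ry":0,"rz":0},{"grip":0.62,"x":0,"y":-2,"z":0,"rx":0,"ry":0,"rz":0},{"grip":0.62,"x":0,"y":-2,"z":0,"rx":0,"ry":0,"rz":0},{"grip":0.62,"x":0,"y":-2,"z":0,"rx":0,"ry":0,"rz":0},{"grip":0.62,"x":0,"y":-2,"z":0,"rx":0,"ry":0,"rz":0}]'; python3 - <<'E'
from h import *
where()
c=read_camera("top"); crop(c,190,140,160,160,3.75,"pics/topz3.png"); where()
E
```

```text
time: 4.57
eef_pos: [0.4911, -0.0637, 0.1937]
tcp_rot: [0.795, -0.607, -0.0, 0.0]
contact_force: [-0.2, -0.6, -0.1]
opening: 0.38
t 4.5667 tip reader x,y,z mm [-120.     0.5   20.7] tool x yaw -74.71 want -74.7 z [-0. -0. -1.] open 0.38028390033735476 F [-0.21 -0.62 -0.15] q [-0.33  0.18  2.14 -0.    0.82  0.97]
t 4.6167 tip reader x,y,z mm [-119.7    0.4   20.8] tool x yaw -74.7 want -74.7 z [ 0. -0. -1.] open 0.37760548677152367 F [-0.17 -0.32 -0.75] q [-0.33  0.18  2.14  0.    0.82  0.97]
```

View pics/topz3.png

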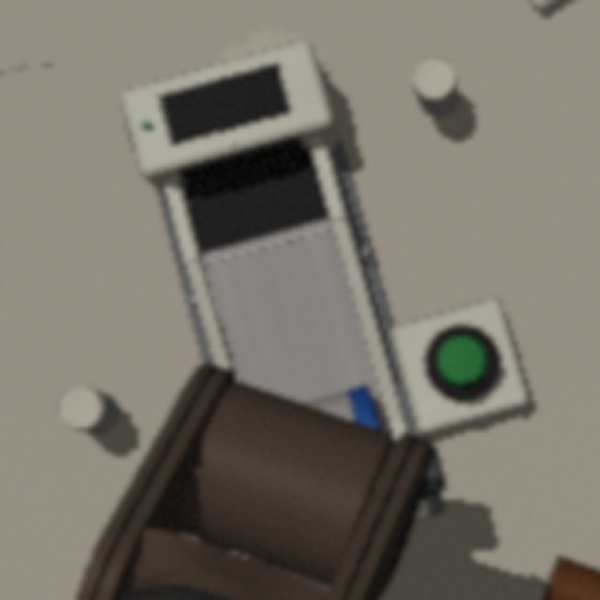

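The fingers are in contact. The canister's right ring has moved about 12 mm uphill, to (362,405) in the crop. From here I'll rise with the slope.

```bash
python3 -m jog '[{"grip":0.62,"x":0,"y":-2,"z":-0.3,"rx":0,"ry":0,"rz":0},{"grip":0.62,"x":0,"y":-2.5,"z":-0.4,"rx":0,"ry":0,"rz":0},{"grip":0.62,"x":0,"y":-3,"z":-0.5,"rx":0,"ry":0,"rz":0},{"grip":0.62,"x":0,"y":-3,"z":-0.5,"rx":0,"ry":0,"rz":0},{"grip":0.62,"x":0,"y":-3,"z":-0.5,"rx":0,"ry":0,"rz":0},{"grip":0.62,"x":0,"y":-3,"z":-0.5,"rx":0,"ry":0,"rz":0},{"grip":0.62,"x":0,"y":-3,"z":-0.5,"rx":0,"ry":0,"rz":0},{"grip":0.62,"x":0,"y":-3,"z":-0.5,"rx":0,"ry":0,"rz":0}]'; python3 - <<'E'
from h import *
where()
c=read_camera("top"); crop(c,190,140,160,160,3.75,"pics/topz4.png"); where()
E
```

```text
time: 5.28
eef_pos: [0.513, -0.0577, 0.1975]
tcp_rot: [0.795, -0.607, -0.0, -0.0]
contact_force: [-1.3, -0.4, 0.8]
opening: 0.381
t 5.2833 tip reader x,y,z mm [-97.4   0.6  24.5] tool x yaw -74.7 want -74.7 z [-0.  0. -1.] open 0.38134572197306443 F [-1.32 -0.42  0.79] q [-0.31  0.22  2.09  0.    0.84  1.  ]
t 5.3333 tip reader x,y,z mm [-96.6   0.3  24.8] tool x yaw -74.71 want -74.7 z [ 0.002 -0.    -1.   ] open 0.37757005390136794 F [-0.02 -0.24  0.29] q [-0.31  0.22  2.09  0.    0.83  1.  ]
```

View pics/topz4.png

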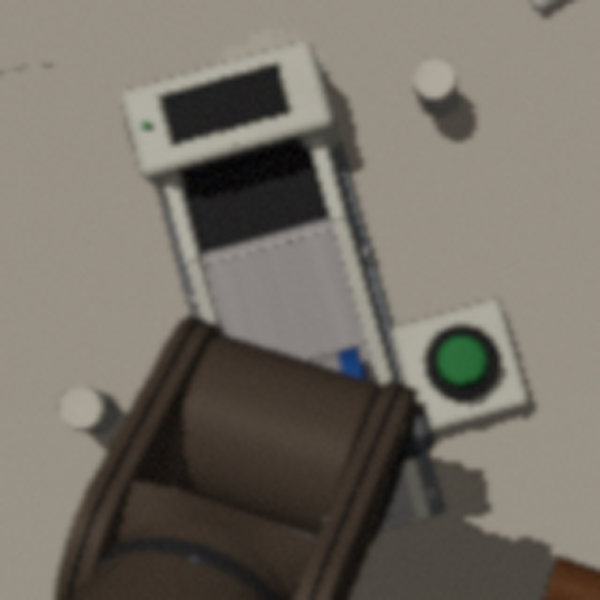

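The ring's leading edge is now at (348,350) and the canister is moving straight. I'll keep going.

```bash
python3 -m jog '[{"grip":0.62,"x":0,"y":-2,"z":-0.3,"rx":0,"ry":0,"rz":0},{"grip":0.62,"x":0,"y":-3,"z":-0.5,"rx":0,"ry":0,"rz":0},{"grip":0.62,"x":0,"y":-3,"z":-0.5,"rx":0,"ry":0,"rz":0},{"grip":0.62,"x":0,"y":-3,"z":-0.5,"rx":0,"ry":0,"rz":0},{"grip":0.62,"x":0,"y":-3,"z":-0.5,"rx":0,"ry":0,"rz":0},{"grip":0.62,"x":0,"y":-3,"z":-0.5,"rx":0,"ry":0,"rz":0},{"grip":0.62,"x":0,"y":-3,"z":-0.5,"rx":0,"ry":0,"rz":0},{"grip":0.62,"x":0,"y":-3,"z":-0.5,"rx":0,"ry":0,"rz":0}]';  python3 -m jog '[{"grip":0.62,"x":0,"y":-3,"z":-0.5,"rx":0,"ry":0,"rz":0},{"grip":0.62,"x":0,"y":-3,"z":-0.5,"rx":0,"ry":0,"rz":0},{"grip":0.62,"x":0,"y":-3,"z":-0.5,"rx":0,"ry":0,"rz":0},{"grip":0.62,"x":0,"y":-3,"z":-0.5,"rx":0,"ry":0,"rz":0},{"grip":0.62,"x":0,"y":-3,"z":-0.5,"rx":0,"ry":0,"rz":0},{"grip":0.62,"x":0,"y":-3,"z":-0.5,"rx":0,"ry":0,"rz":0},{"grip":0.62,"x":0,"y":-3,"z":-0.5,"rx":0,"ry":0,"rz":0},{"grip":0.62,"x":0,"y":-3,"z":-0.5,"rx":0,"ry":0,"rz":0}]'; python3 - <<'E'
from h import *
where()
c=read_camera("top"); crop(c,190,140,160,160,3.75,"pics/topz5.png"); where()
c=read_camera("scene"); crop(c,180,170,200,150,4,"pics/scz5.png")
E
```

```text
time: 6.0
eef_pos: [0.5351, -0.0516, 0.2013]
tcp_rot: [0.795, -0.607, 0.0, -0.0]
contact_force: [-1.0, -0.5, 1.0]
opening: 0.38
time: 6.67
eef_pos: [0.5582, -0.0453, 0.2053]
tcp_rot: [0.795, -0.607, 0.0, 0.0]
contact_force: [-0.6, -0.8, 1.7]
opening: 0.379
t 6.6667 tip reader x,y,z mm [-50.4   0.5  32.3] tool x yaw -74.71 want -74.7 z [ 0. -0. -1.] open 0.3786192520803065 F [-0.61 -0.84  1.7 ] q [-0.26  0.29  1.98 -0.    0.87  1.04]
t 6.7167 tip reader x,y,z mm [-49.6   0.4  32.5] tool x yaw -74.71 want -74.7 z [ 0.002 -0.    -1.   ] open 0.3758057970747626 F [ 0.5  -0.57  0.4 ] q [-0.26  0.29  1.98  0.    0.87  1.04]
```

View pics/topz5.png

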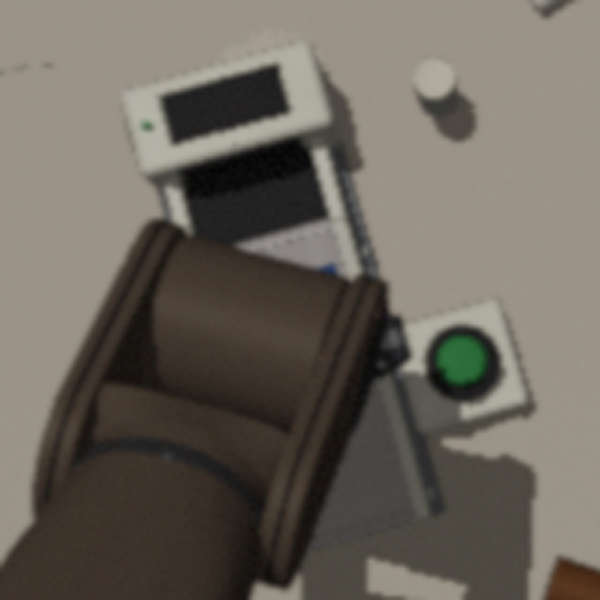

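View pics/scz5.png

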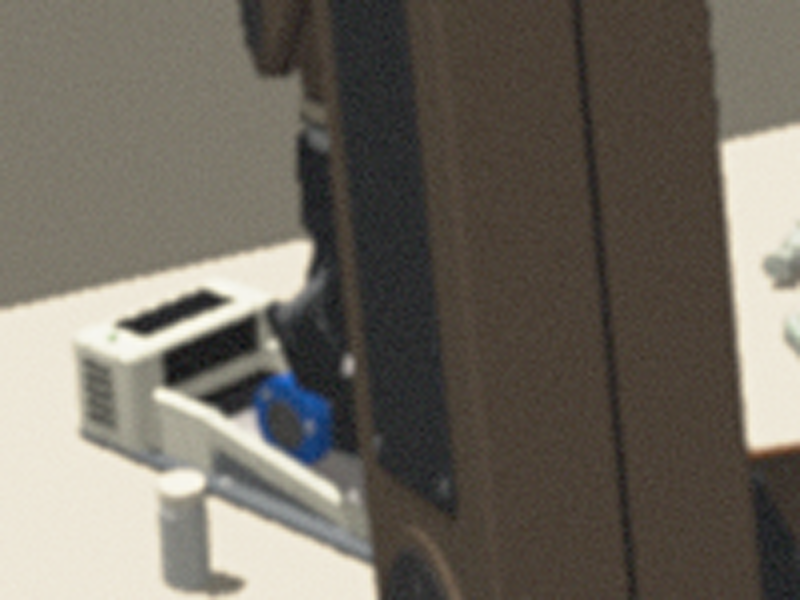

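The left end ring is visible in the scene view at (292,418), sitting on the ramp with the fingers behind it. I'll check its position.

```bash
cat >> h.py <<'E'
def onplane_y(c,u,v,y):
    K,R,t=c["intrinsics"],np.array(c["R"]),np.array(c["t"])
    d=R.T@np.linalg.solve(K,[u,v,1]); o=-R.T@t
    n=np.array([*YR,0]); p=o+d*((y-(o[:2]-O)@YR)/(n@d)); return 1000*np.array([(p[:2]-O)@XR,(p[:2]-O)@YR,p[2]])
E
python3 - <<'E'
from h import *
c=read_camera("scene"); print(onplane_y(c,292/4+180,418/4+170,.035))
E
```

```text
[-21.40433362  35.          54.80308954]
```

```bash
python3 - <<'E'
from h import *
c=read_camera("scene"); print(onplane_y(c,404/4+180,288/4+220,.035))
im=c["frame"]; hsv=cv2.cvtColor(im,cv2.COLOR_RGB2HSV); m=cv2.inRange(hsv,(105,130,60),(125,255,255))
m[:, :240]=0; m[:,270:]=0; m[:250]=0; m[:240]=0;m[300:]=0
ys,xs=np.nonzero(m); print(xs.min(),xs.max(),ys.min(),ys.max(),xs.mean(),ys.mean())
im0=cv2.imread("pics/scene0.png"); m=cv2.inRange(cv2.cvtColor(im0,cv2.COLOR_BGR2HSV),(105,130,60),(125,255,255))[275:305,268:296]
ys,xs=np.nonzero(m); print(xs.min()+268,xs.max()+268,ys.min()+275,ys.max()+275)
E
```

```text
[-100.81662714   35.           41.2234497 ]
244 262 263 285 254.52941176470588 272.8663101604278
273 291 282 301
```

The same method put the starting canister off by (+7, -6) mm. With that correction it is now at about x -14, z 48 mm, which matches the finger position. Next I'll push on to the top edge.

```bash
python3 -m jog '[{"grip":0.62,"x":0,"y":-2,"z":-0.3,"rx":0,"ry":0,"rz":0},{"grip":0.62,"x":0,"y":-3,"z":-0.5,"rx":0,"ry":0,"rz":0},{"grip":0.62,"x":0,"y":-3,"z":-0.5,"rx":0,"ry":0,"rz":0},{"grip":0.62,"x":0,"y":-3,"z":-0.5,"rx":0,"ry":0,"rz":0},{"grip":0.62,"x":0,"y":-3,"z":-0.5,"rx":0,"ry":0,"rz":0},{"grip":0.62,"x":0,"y":-3,"z":-0.5,"rx":0,"ry":0,"rz":0},{"grip":0.62,"x":0,"y":-3,"z":-0.5,"rx":0,"ry":0,"rz":0},{"grip":0.62,"x":0,"y":-3,"z":-0.5,"rx":0,"ry":0,"rz":0}]';  python3 -m jog '[{"grip":0.62,"x":0,"y":-3,"z":-0.5,"rx":0,"ry":0,"rz":0},{"grip":0.62,"x":0,"y":-3,"z":-0.5,"rx":0,"ry":0,"rz":0},{"grip":0.62,"x":0,"y":-3,"z":-0.5,"rx":0,"ry":0,"rz":0},{"grip":0.62,"x":0,"y":-3,"z":-0.5,"rx":0,"ry":0,"rz":0},{"grip":0.62,"x":0,"y":-3,"z":-0.5,"rx":0,"ry":0,"rz":0},{"grip":0.62,"x":0,"y":-3,"z":-0.5,"rx":0,"ry":0,"rz":0},{"grip":0.62,"x":0,"y":-2,"z":-0.3,"rx":0,"ry":0,"rz":0}]'; python3 - <<'E'
from h import *
where()
c=read_camera("scene"); crop(c,180,170,200,150,4,"pics/scz6.png")
E
```

```text
time: 7.53
eef_pos: [0.5805, -0.0392, 0.2091]
tcp_rot: [0.795, -0.607, 0.0, -0.0]
contact_force: [-0.8, 0.2, -0.1]
opening: 0.383
time: 8.12
eef_pos: [0.5997, -0.034, 0.2124]
tcp_rot: [0.795, -0.607, 0.0, -0.0]
contact_force: [-2.4, -0.5, 0.6]
opening: 0.378
t 8.1167 tip reader x,y,z mm [-7.4  0.5 39.4] tool x yaw -74.71 want -74.7 z [ 0.  0. -1.] open 0.378095830231929 F [-2.41 -0.53  0.57] q [-0.23  0.35  1.88  0.    0.91  1.08]
```

View pics/scz6.png

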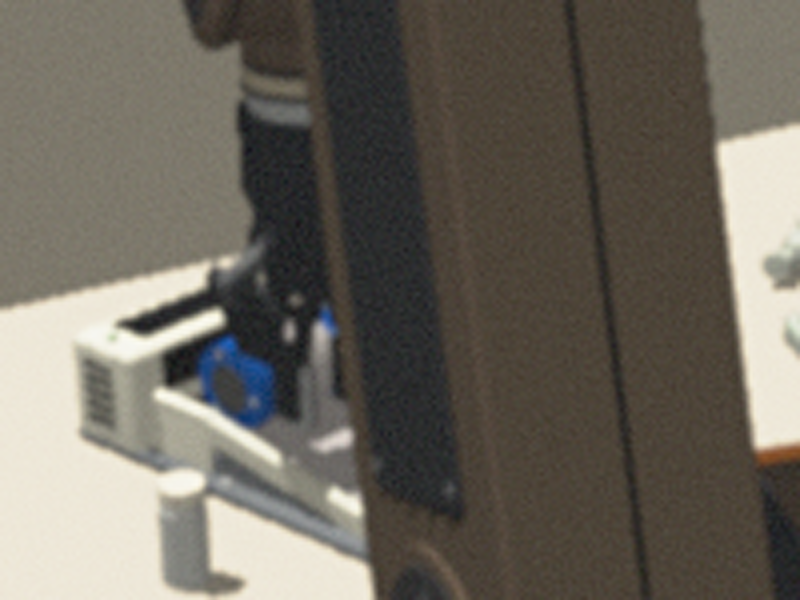

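The canister is just short of the top edge at about x +28. I'll go slowly over it.

```bash
python3 -m jog '[{"grip":0.62,"x":0,"y":-2,"z":-0.3,"rx":0,"ry":0,"rz":0},{"grip":0.62,"x":0,"y":-2,"z":-0.3,"rx":0,"ry":0,"rz":0},{"grip":0.62,"x":0,"y":-2,"z":-0.3,"rx":0,"ry":0,"rz":0},{"grip":0.62,"x":0,"y":-2,"z":-0.3,"rx":0,"ry":0,"rz":0},{"grip":0.62,"x":0,"y":-2,"z":-0.3,"rx":0,"ry":0,"rz":0},{"grip":0.62,"x":0,"y":-2,"z":-0.3,"rx":0,"ry":0,"rz":0},{"grip":0.62,"x":0,"y":-2,"z":-0.3,"rx":0,"ry":0,"rz":0},{"grip":0.62,"x":0,"y":-2,"z":-0.3,"rx":0,"ry":0,"rz":0}]';   python3 -m jog '[{"grip":0.62,"x":0,"y":-2,"z":0,"rx":0,"ry":0,"rz":0},{"grip":0.62,"x":0,"y":-2,"z":0,"rx":0,"ry":0,"rz":0},{"grip":0.62,"x":0,"y":-2,"z":0,"rx":0,"ry":0,"rz":0},{"grip":0.62,"x":0,"y":0,"z":0,"rx":0,"ry":0,"rz":0},{"grip":0.62,"x":0,"y":0,"z":0,"rx":0,"ry":0,"rz":0}]'; python3 - <<'E'
from h import *
where()
c=read_camera("scene"); crop(c,180,170,200,150,4,"pics/scz7.png")
c=read_camera("top"); crop(c,190,140,160,160,3.75,"pics/topz7.png")
E
```

```text
time: 8.83
eef_pos: [0.6151, -0.0297, 0.2148]
tcp_rot: [0.795, -0.607, 0.0, -0.0]
contact_force: [0.3, 0.6, -0.3]
opening: 0.381
time: 9.25
eef_pos: [0.6207, -0.0282, 0.2147]
tcp_rot: [0.795, -0.607, -0.0, 0.0]
contact_force: [0.4, 0.3, 0.3]
opening: 0.378
t 9.25 tip reader x,y,z mm [14.4  0.6 41.7] tool x yaw -74.7 want -74.7 z [-0. -0. -1.] open 0.37768538757885456 F [0.39 0.33 0.27] q [-0.21  0.39  1.83 -0.    0.93  1.1 ]
```

View pics/scz7.png

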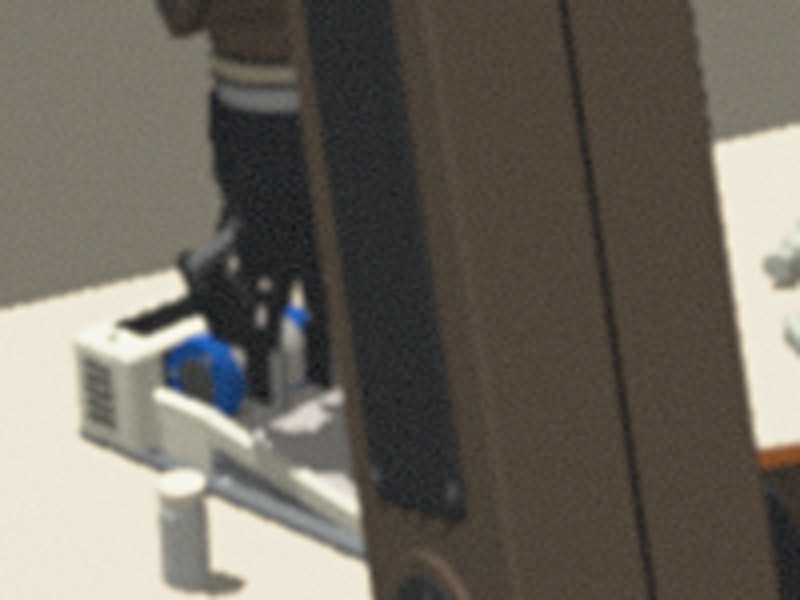

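View pics/topz7.png

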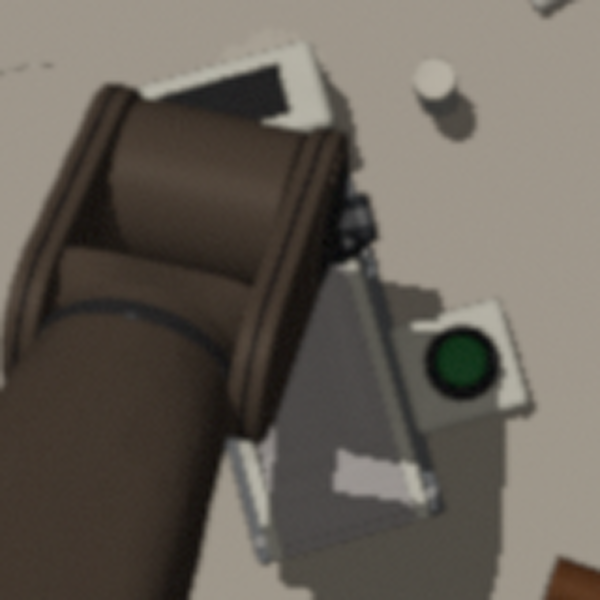

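The canister appears to have dropped into the cradle. Its ring moved about 34 px, or 27 mm, which puts it at x ≈ 55. I'll back off downhill, raise the tool and check.

```bash
python3 -m jog '[{"grip":0.62,"x":0,"y":5,"z":0,"rx":0,"ry":0,"rz":0},{"grip":0.62,"x":0,"y":8,"z":-4,"rx":0,"ry":0,"rz":0},{"grip":0.62,"x":0,"y":10,"z":-10,"rx":0,"ry":0,"rz":0},{"grip":1,"x":0,"y":5,"z":-25,"rx":0,"ry":0,"rz":0},{"grip":1,"x":15,"y":15,"z":-25,"rx":0,"ry":0,"rz":0},{"grip":1,"x":30,"y":15,"z":0,"rx":0,"ry":0,"rz":0},{"grip":1,"x":30,"y":10,"z":0,"rx":0,"ry":0,"rz":0},{"grip":1,"x":20,"y":10,"z":0,"rx":0,"ry":0,"rz":0}]' 30; python3 - <<'E'
from h import *
where()
c=read_camera("scene"); crop(c,180,170,200,150,4,"pics/scz8.png")
c=read_camera("top"); crop(c,190,140,160,160,3.75,"pics/topz8.png")
E
```

```text
time: 10.02
eef_pos: [0.5697, -0.1424, 0.2802]
tcp_rot: [0.795, -0.607, 0.001, -0.0]
contact_force: [0.8, 0.4, 0.2]
opening: 0.001
t 10.0167 tip reader x,y,z mm [-64.7 -96.5 107.2] tool x yaw -74.73 want -74.7 z [ 0.002 -0.002 -1.   ] open 0.000985049191254246 F [0.83 0.37 0.2 ] q [-0.42  0.23  1.89 -0.    1.02  0.89]
```

View pics/scz8.png

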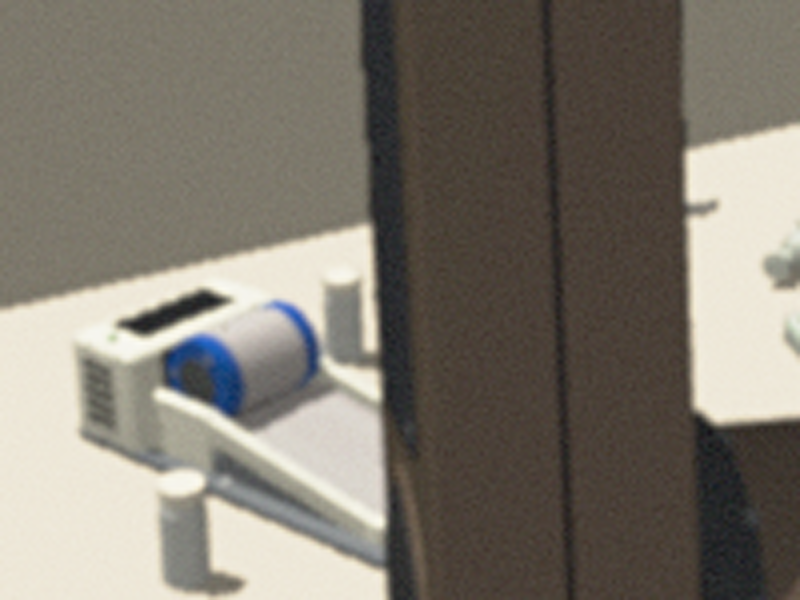

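View pics/topz8.png

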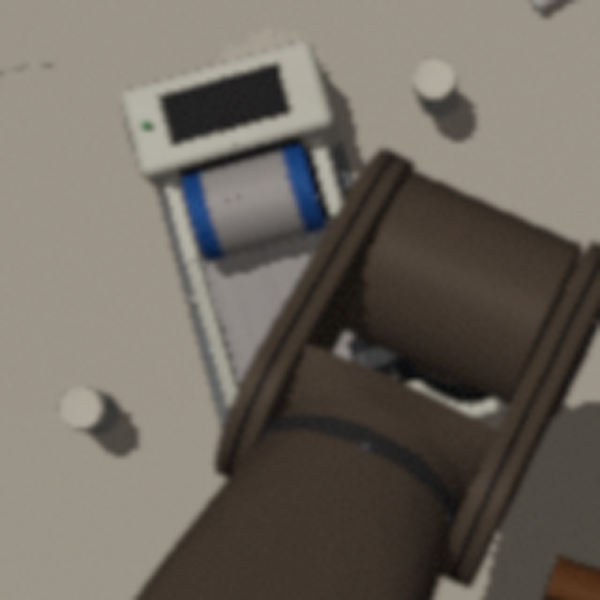

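The canister is seated squarely in the cradle, centred at (254,202) in the top crop, and both vials are in place. I'll check its x and then go to the button.

```bash
python3 - <<'E'
from h import *
c=read_camera("top")
p=ray(c,254/3.75+190,202/3.75+140,.056); print((p[:2]-O)@XR*1000,(p[:2]-O)@YR*1000)
E
python3 -m jog '[{"grip":1,"x":-4.5,"y":-4,"z":0,"rx":0,"ry":0,"rz":0},{"grip":1,"x":-4,"y":-4,"z":15,"rx":0,"ry":0,"rz":0},{"grip":1,"x":0,"y":0,"z":20,"rx":0,"ry":0,"rz":0},{"grip":1,"x":0,"y":0,"z":15,"rx":0,"ry":0,"rz":0},{"grip":1,"x":0,"y":0,"z":8,"rx":0,"ry":0,"rz":0},{"grip":1,"x":0,"y":0,"z":0,"rx":0,"ry":0,"rz":0},{"grip":1,"x":0,"y":0,"z":0,"rx":0,"ry":0,"rz":0}]' ; python3 - <<'E'
from h import *
where()
s=get_state(); print(s["eef_pos"])
c=read_camera("top"); crop(c,190,140,160,160,3.75,"pics/topz9.png")
E
```

```text
55.65782796643346 0.681084472053107
time: 10.75
eef_pos: [0.5761, -0.1291, 0.2206]
tcp_rot: [0.795, -0.606, -0.0, 0.0]
contact_force: [-0.8, -0.5, -0.3]
opening: 0.0
t 10.75 tip reader x,y,z mm [-55.4 -84.9  47.6] tool x yaw -74.63 want -74.7 z [-0.001  0.    -1.   ] open 0.00043132499242028323 F [-0.78 -0.51 -0.28] q [-0.39  0.32  1.9   0.    0.92  0.91]
[ 0.57607141 -0.1291004   0.22057181]
```

View pics/topz9.png

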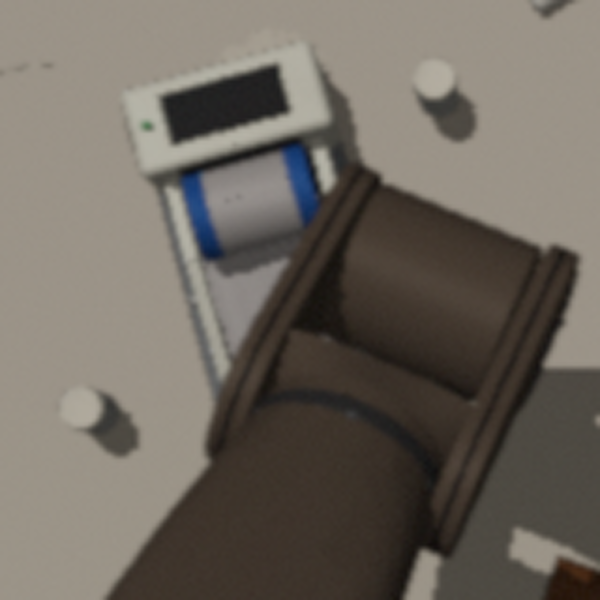

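Its centre reads x = 55.7 mm, so it is in the cradle. I'll shift 3 mm to centre on the button and lower in small steps, watching the force.

```bash
python3 -m jog '[{"grip":1,"x":3,"y":1,"z":2,"rx":0,"ry":0,"rz":0},{"grip":1,"x":0,"y":0,"z":2,"rx":0,"ry":0,"rz":0},{"grip":1,"x":0,"y":0,"z":2,"rx":0,"ry":0,"rz":0},{"grip":1,"x":0,"y":0,"z":2,"rx":0,"ry":0,"rz":0},{"grip":1,"x":0,"y":0,"z":2,"rx":0,"ry":0,"rz":0},{"grip":1,"x":0,"y":0,"z":0,"rx":0,"ry":0,"rz":0}]' ; python3 -c "from h import *; where()"
python3 -m jog '[{"grip":1,"x":0,"y":0,"z":1,"rx":0,"ry":0,"rz":0},{"grip":1,"x":0,"y":0,"z":1,"rx":0,"ry":0,"rz":0},{"grip":1,"x":0,"y":0,"z":0,"rx":0,"ry":0,"rz":0}]'
python3 -m jog '[{"grip":1,"x":0,"y":0,"z":1,"rx":0,"ry":0,"rz":0},{"grip":1,"x":0,"y":0,"z":1,"rx":0,"ry":0,"rz":0},{"grip":1,"x":0,"y":0,"z":0,"rx":0,"ry":0,"rz":0}]'; python3 -c "from h import *; where()"
```

```text
time: 11.3
eef_pos: [0.5763, -0.1337, 0.2116]
tcp_rot: [0.795, -0.607, 0.001, -0.0]
contact_force: [0.0, -0.7, 5.1]
opening: -0.005
t 11.3 tip reader x,y,z mm [-56.  -89.8  38.6] tool x yaw -74.71 want -74.7 z [ 0.002 -0.001 -1.   ] open -0.005030083340614613 F [ 0.02 -0.73  5.14] q [-0.4   0.34  1.9  -0.    0.9   0.9 ]
time: 11.55
eef_pos: [0.5766, -0.1337, 0.2113]
tcp_rot: [0.795, -0.607, 0.001, 0.0]
contact_force: [-2.5, -0.1, 13.4]
opening: 0.0
time: 11.8
eef_pos: [0.5769, -0.1338, 0.2112]
tcp_rot: [0.795, -0.607, 0.0, 0.0]
contact_force: [-7.7, 2.3, 21.1]
opening: -0.001
t 11.8 tip reader x,y,z mm [-55.8 -89.9  38.2] tool x yaw -74.68 want -74.7 z [-0.    -0.001 -1.   ] open -0.0010885265091328039 F [-7.74  2.32 21.14] q [-0.4   0.34  1.9  -0.    0.9   0.9 ]
```

The force is rising against something hard at tip height 38 mm. I'll unload in steps to see whether the spring travel is there.

```bash
for i in 1 2; do python3 -m jog '[{"grip":1,"x":0,"y":0,"z":-1.5,"rx":0,"ry":0,"rz":0},{"grip":1,"x":0,"y":0,"z":-1,"rx":0,"ry":0,"rz":0},{"grip":1,"x":0,"y":0,"z":0,"rx":0,"ry":0,"rz":0}]' | grep -E "eef|cont"; done
for i in 1 2 3 4; do python3 -m jog '[{"grip":1,"x":0,"y":0,"z":-1,"rx":0,"ry":0,"rz":0},{"grip":1,"x":0,"y":0,"z":0,"rx":0,"ry":0,"rz":0}]' | grep -E "eef|cont"; done
```

```text
eef_pos: [0.5764, -0.1337, 0.2114]
contact_force: [-1.8, -0.9, 10.1]
eef_pos: [0.5763, -0.1336, 0.2127]
contact_force: [0.3, -1.2, 3.5]
eef_pos: [0.5762, -0.1336, 0.2133]
contact_force: [1.7, -2.3, 3.9]
eef_pos: [0.576, -0.1334, 0.214]
contact_force: [2.3, -1.6, 2.6]
eef_pos: [0.5758, -0.1332, 0.2146]
contact_force: [1.7, -1.1, 2.5]
eef_pos: [0.5756, -0.1331, 0.2155]
contact_force: [1.6, -0.2, 2.1]
```

The force ramps like a spring above the hard stop, about 3.5 N falling to 2 N over 3 to 4 mm. So the button went all the way down. Now I'll release it and withdraw.

```bash
python3 -m jog '[{"grip":1,"x":0,"y":0,"z":-2,"rx":0,"ry":0,"rz":0},{"grip":1,"x":0,"y":0,"z":-3,"rx":0,"ry":0,"rz":0},{"grip":1,"x":0,"y":0,"z":-10,"rx":0,"ry":0,"rz":0},{"grip":1,"x":0,"y":0,"z":-25,"rx":0,"ry":0,"rz":0},{"grip":1,"x":0,"y":0,"z":-30,"rx":0,"ry":0,"rz":0},{"grip":1,"x":0,"y":0,"z":-35,"rx":0,"ry":0,"rz":0},{"grip":1,"x":25,"y":15,"z":-25,"rx":0,"ry":0,"rz":0},{"grip":1,"x":35,"y":15,"z":0,"rx":0,"ry":0,"rz":0}]'
python3 -m jog '[{"grip":1,"x":35,"y":15,"z":0,"rx":0,"ry":0,"rz":0},{"grip":1,"x":35,"y":15,"z":0,"rx":0,"ry":0,"rz":0},{"grip":1,"x":35,"y":15,"z":0,"rx":0,"ry":0,"rz":0},{"grip":1,"x":35,"y":10,"z":0,"rx":0,"ry":0,"rz":0},{"grip":1,"x":20,"y":5,"z":0,"rx":0,"ry":0,"rz":0},{"grip":1,"x":0,"y":0,"z":0,"rx":0,"ry":0,"rz":0}]'
python3 - <<'E'
from h import *
where()
c=read_camera("top"); cv2.imwrite("pics/topA.png",c["frame"][:,:,::-1]); crop(c,190,140,160,160,3.75,"pics/topzA.png")
f=cv2.cvtColor(c["frame"],cv2.COLOR_RGB2HSV)
b=cv2.inRange(f,(105,130,60),(125,255,255)); k,l,s,ce=cv2.connectedComponentsWithStats(b)
P=[]
for i in range(1,k):
    if s[i,4]>15 and 230<ce[i][0]<300 and ce[i][1]<240: p=ray(c,*ce[i],.057); P.append(p); print(ce[i],s[i],(p[:2]-O)@XR*1000,(p[:2]-O)@YR*1000)
c=read_camera("scene"); crop(c,180,170,200,150,4,"pics/sczA.png")
E
```

```text
time: 13.63
eef_pos: [0.5638, -0.1979, 0.3532]
tcp_rot: [0.796, -0.605, 0.005, -0.001]
contact_force: [1.6, 0.1, 0.6]
opening: -0.0
time: 14.13
eef_pos: [0.5458, -0.3731, 0.3457]
tcp_rot: [0.794, -0.608, -0.0, 0.0]
contact_force: [-0.5, 1.3, 0.5]
opening: -0.0
t 14.1333 tip reader x,y,z mm [-149.1 -312.4  172.7] tool x yaw -74.96 want -74.7 z [-0.001 -0.    -1.   ] open -0.0003213562855290516 F [-0.48  1.29  0.47] q [-0.75  0.31  1.66 -0.    1.17  0.56]
[270.54954955 188.74774775] [266 179  10  21 111] 58.99588638429148 -28.079209287603188
[242.91111111 196.8       ] [239 186  10  22  90] 57.508499915709635 32.176383888998636
```

View pics/topA.png

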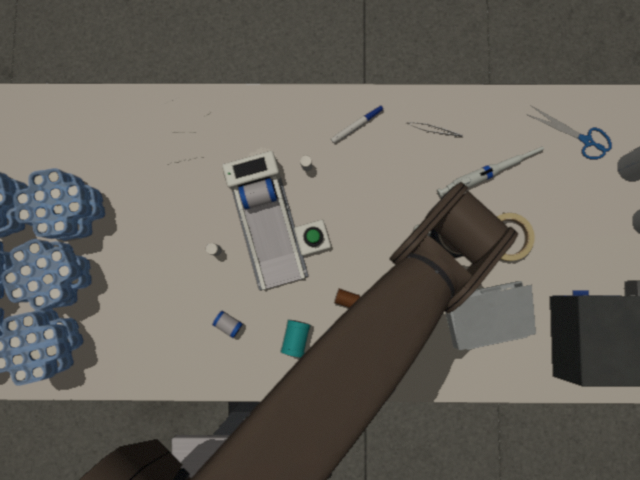

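View pics/topzA.png

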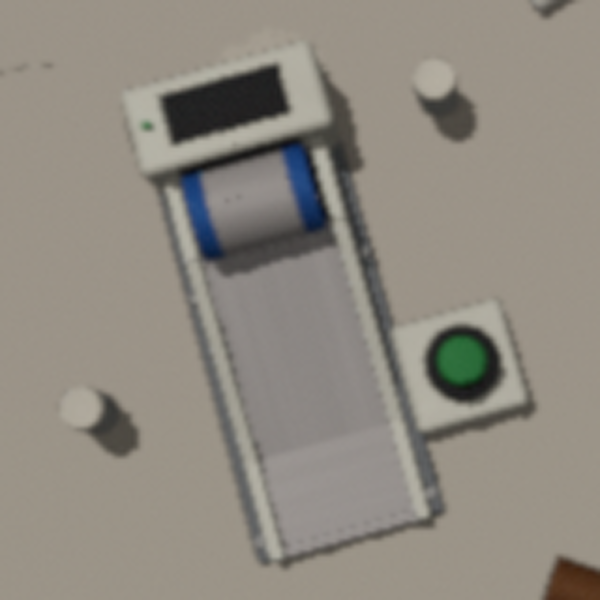

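View pics/sczA.png

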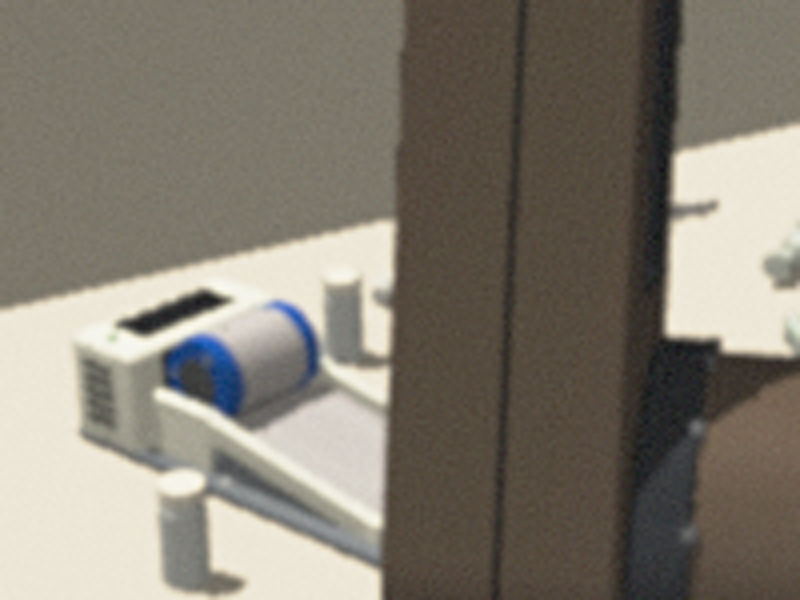

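The canister is in the cradle and square, with ring x of 59.0 and 57.5 mm in the top view. The button is up and unobstructed at (461,358). Both vials are where they started. The arm covers the timer, but the tips pass about 170 mm above it. I'll hand it in.

```bash
python3 -m jog '[{"grip":1,"x":0,"y":0,"z":0,"rx":0,"ry":0,"rz":0},{"grip":1,"x":0,"y":0,"z":0,"rx":0,"ry":0,"rz":0},{"grip":1,"x":0,"y":0,"z":0,"rx":0,"ry":0,"rz":0}]'; python3 -c "
from plant import sign_off
print(sign_off())"
```

```text
time: 14.48
eef_pos: [0.5473, -0.3677, 0.3457]
tcp_rot: [0.795, -0.606, -0.0, -0.0]
contact_force: [-0.4, -0.5, 0.0]
opening: -0.002
the job is handed in; nothing more can be done
None
```

I rolled the canister up the ramp with half-shut fingertips at about 25 to 36 mm/s, and it dropped over the top edge into the cradle. I then pressed the green button to its hard stop with the jaws shut, let go and withdrew. I handed the job in at 14.5 s of robot time; `sign_off` reports no verdict.

**Canister:** it sits square in the cradle. The top view puts its centre at x about 56 mm by outline. The two blue rings read 57.5 and 59.0 mm, so the readings differ by 2 to 3 mm, but all fall within 51 to 61 mm.

**Button:** I inferred the full press from force alone. Contact stiffened at a hard stop, reaching about 21 N. On release the force fell from about 3.5 N to 2 N like a spring, and in the last picture the button stands free.

**Bystanders:** both vials are where they started. In the last picture the arm hid the timer and covered part of the tape roll. I could not confirm them by sight, but the fingertips passed about 170 mm above the bench there.

**Disagreement:** the side camera read about 7 mm off in x and 6 mm in height against the top view. I used it only after correcting for that offset.

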